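# Turn the block heater down and lift out the tube block

## Robot

A 6-joint arm with a two-finger parallel gripper is mounted at the origin on a cart in front of the work surface, level with it; the furniture and walls round the work are solid. World frame = base frame: x ahead of the robot, y to its left, z up, the work surface at z = 0. Lengths are in m, angles in rad, forces in N, time in s.
With the tool pointing down it reaches from about 0.425 to 0.95 m from the base axis. Payload 3.5 kg.
Tool frame: the origin (TCP) lies midway between the tips of the shut fingers; the grasp point (between the pads) lies 19 mm behind it; z points along the fingers, y is the line along which they close (so a half turn about z gives the same grasp; the last joint's range is limited). The gripper opens to 85 mm and grips with 20 to 120 N. Pads are 22 mm wide; open, the fingers measure 114 mm over their backs; the gripper's body (76 mm by 85 mm) begins 54 mm behind the grasp point. The pads swing forward as they close: fully open they stand 13 mm farther back than shut.
Start: joints at [-1.358, 0.286, 1.577, -0, 1.279, -0.15], TCP at [0.24, -0.631, 0.231] pointing down, gripper open.
Joint ranges: [-2.77, 2.77], [-0.9, 2.22], [0.21, 2.48], [-1.53, 4.67], [0.24, 2.81], [-2.84, 2.84]. Speed limits (rad/s): [2.79, 2.79, 3.14, 3.14, 3.14, 3.14].

## Interface

Orientations are given as a unit quaternion [x, y, z, w].
In Python, from plant import get_state, read_camera, ctrl gives the robot as it stands.
- The arm moves only by the shell command python3 -m crank 'ROWS' [FORCE]. ROWS is JSON, a list of rows, each a list of 3 entries, a list of its own where there are three numbers: the shift along the tool's x, y, z in mm, then the turn about the tool's z in degrees, then the closure in counts, from 0 (fully open) to 255 (shut). In form: [[[tx, ty, tz], yaw, claw], ...]. A call has 1 to 10 rows; each row is the pose to reach, as a shift and turn from the pose commanded when the call began, along the tool's axes at that moment; what a row does not reach only later rows make up. A row lasts 1/10 s, in which the tool goes at most 50 mm and 8.59 degrees, less where a joint would pass 70% of its speed; a pose out of reach is approached as far as the arm can. A call with a gripper value outside its range is refused whole. The fingers move at their own pace and stop on an object; FORCE is the grip in N (left out, the last holds). Time passes only in rows, so rows that repeat a pose let the fingers close. It gives the time, the measured TCP pose, the force, the opening and the grip force at its end, in the units of the state.
- get_state(): the state, without advancing time (a new reading comes with each control period).
- read_camera(name): name is "side" or "top"; returns a dict with "frame" (480x640x3 uint8, blue, green, red), "range_z" (480x640 float32, m along the optical axis (not along the pixel's ray), 0 where there is no reading), "vfov" (degrees; the focal length in pixels is half the picture's height over the tangent of half this angle, whatever the lens; pixels are square), "cx", "cy" (the principal point, pixels), "k1" (the pictures are not rectified: a ray, as slopes to the right and down, at radius r is drawn at 1 + k1 r^2 times it, then the intrinsics apply), "origin" and "orientation" of the camera in the world. Camera axes: x right, y down, z forward; pixel columns grow to the right and rows downward; lengths in m; the calibration is good to about 2 mm. A picture is of the moment at which its call begins.
- ctrl.sign_off(): hands the job in; it is judged then, once.
The state is a dict: "time": time; "qpos": joint angles; "dq": joint speeds; "joint_efforts": joint torques, N m; "eef_pos": TCP position; "tcp_rot": TCP orientation; "contact_force": force on the tool from outside, world axes, zero at the start; "wrist_torque": the same for the moment, N m; "opening": opening from 0.0 (shut) to 1.0 (fully open); "finger_force": force on a finger pad.
Only numpy, scipy, OpenCV 4.12 (cv2) and the standard library are available. Lean on these libraries where they do the work, as an engineer would, in place of code of your own. Each camera call takes 0.05 s, during which the arm holds its last target. There are 200 camera calls.

## Task

The samples in the dry block heater have had their time in the heat: turn its thermostat dial back down to 40 for the next run, then take the aluminium block that carries the four slim tubes by its handle and lift it straight up out of its well. Finish still holding it steady and level in the air, its underside at least 6 cm above the heater's top and all four tubes seated in it; leave the other block in its well and everything else on the bench as it stands.

Things in the scene. Friction and masses are not known exactly. Their poses are not given: they have to be found in the camera images.
- heater: Fixed light grey dry block heater, 220 mm (own x) by 200 mm (own y), flat top 85 mm above the worktop. Origin: centre of its underside; own x points from the dial side (towards the robot) to the wells at the back, y to its left. Two wells in the top, 68 (x) by 78 (y) by 45 mm deep, centred at own (60, 46) and (60, -46) mm; dial axis at own (-52, 38). Leave the switch.
- dial (a joint): Thermostat dial angle in rad: 0 at scale 0, 4.712 at scale 100 (0.0471 a unit), growing clockwise from above. Eleven white ticks, one every ten; those of 0, 50, 100 longer and bolder. 50 points along heater's own +x, 0 is 135 degrees anticlockwise of it, 100 as far clockwise. So 40 is the last short tick before the long middle one: 1.885 rad. Starts between 60 and 85; stays where left (0.04 N m).
- dial_grip (a point): Point on the dial's upright axis to grip at, 105 mm above the worktop. Black dial: a round skirt 45 mm wide, its top 92 mm above the worktop, and on it a straight bar 13 mm thick, about 40 mm long, 24 mm high (top 116 mm above the worktop), lying along the pointer. This frame's x axis is the pointer direction and turns with the dial.
- dial_pointer (a point): Tip of the dial's pointer (white line along half of the bar's top, down its end and out over the skirt), 22 mm from the axis, 105 mm above the worktop.
- tube_block: Loose grey aluminium block, 64 (own x) by 74 (own y) by 45 mm high, 0.4 to 0.65 kg: six small holes, four slim capped tubes in its corner holes. Origin: centre of its underside, z up, axes along the heater's while seated. Stands in either well, 2 mm of play all round, its top level with the heater's. An arched steel handle rises from it over its own y axis, legs 63 mm apart.
- tube_block_grip (a point): Middle of that block's black handle grip, 93 mm straight above the centre of the block's underside (133 mm above the worktop while seated): a horizontal bar 12 mm thick (own x), 46 mm long (own y), 14 mm high. The tubes' caps end 40 mm below it. Axes as the block's.
- vial_block: The other loose grey aluminium block, same outside size and same handle, but with two wide vials with 20 mm black screw caps in it instead of tubes; stands in the other well and stays there. Origin: centre of its underside.
- tube_1: Slim translucent-white snap-cap tube 1 of 4, 10.4 mm wide, 43 mm long, loose in its hole and reaching 36 mm down into it, its 14 mm cap (7.5 mm high) resting on the block. Origin: on its axis at the underside of the cap, so 45 mm above the block's underside when seated.
- tube_2: Slim translucent-white snap-cap tube 2 of 4, 10.4 mm wide, 43 mm long, loose in its hole and reaching 36 mm down into it, its 14 mm cap (7.5 mm high) resting on the block. Origin: on its axis at the underside of the cap, so 45 mm above the block's underside when seated.
- tube_3: Slim translucent-white snap-cap tube 3 of 4, 10.4 mm wide, 43 mm long, loose in its hole and reaching 36 mm down into it, its 14 mm cap (7.5 mm high) resting on the block. Origin: on its axis at the underside of the cap, so 45 mm above the block's underside when seated.
- tube_4: Slim translucent-white snap-cap tube 4 of 4, 10.4 mm wide, 43 mm long, loose in its hole and reaching 36 mm down into it, its 14 mm cap (7.5 mm high) resting on the block. Origin: on its axis at the underside of the cap, so 45 mm above the block's underside when seated.
- jar_c: Bystander: small lidded specimen jar, 44 mm wide, 56 mm tall, on the left of the heater. Origin: centre of its underside.
- dropper_c: Bystander: dropper bottle, 34 mm wide, 100 mm tall, on the left of the heater. Origin: centre of its underside.
- petri: Bystander: petri dish, 61 mm wide, 15 mm high, on the worktop in front of the heater. Origin: centre of its underside.
- coverslips: Bystander: small plastic box, 31 x 31 x 19 mm, on the worktop in front of the heater. Origin: centre of its underside.
- tweezers: Bystander: steel forceps, 124 mm long, 6 mm high, on the worktop right of the heater. Origin: centre of its underside.
- slides: Bystander: flat closed slide box, 175 x 69 x 36 mm, on the right of the worktop. Origin: centre of its underside.
Mind the look-alikes: they are no part of the job. Leave any pink or red look-alike of the vial_block alone.

How it is judged:
On the way, in this order (a step that is already met when the one before it is completed fails the run):
1. the dial stands at 40 (within 4 scale units) and is at rest (value of joint dial between 1.695 and 2.075 rad and velocity of joint dial between -0.1 and 0.1 rad/s), for 0.3 s.
2. the tube block has come up out of its well, held by the fingers (height (world z) of tube_block above 0.09 m and contact force between the fingers and tube_block above 1.5 N), for 0.2 s.
At the end, for the whole second after the job is handed in: Dial at 40 within 4 scale units; tube block held by the fingers alone, underside at least 5 cm above the heater's top (z over 135 mm), within 5 degrees of level and at rest; all four caps down on the block within 5 mm; the other block within 10 mm of its start (value of joint dial between 1.695 and 2.075 rad and height (world z) of tube_block above 0.135 m and angle between tube_block's own z axis and vertical below 0.09 rad and linear speed of tube_block below 0.02 m/s and angular speed of tube_block below 0.15 rad/s and contact force between the fingers and tube_block above 1.5 N and contact force between tube_block and heater below 0.05 N and contact force between tube_block and vial_block below 0.05 N and distance of vial_block from where it was at the start of the episode below 0.01 m and z of tube_1 in the frame of tube_block between 0.04 and 0.05 m and z of tube_2 in the frame of tube_block between 0.04 and 0.05 m and z of tube_3 in the frame of tube_block between 0.04 and 0.05 m and z of tube_4 in the frame of tube_block between 0.04 and 0.05 m); the arm keeps its last pose, push and grip.
It fails at once if the tube block is tipped more than 15 degrees (angle between tube_block's own z axis and vertical above 0.26 rad).
It fails at once if a tube comes out of the block (z of any of tube_1, tube_2, tube_3, tube_4 in the frame of tube_block above 0.06 m).
It fails at once if the other block is disturbed (moved more than 15 mm) (distance of vial_block from where it was at the start of the episode above 0.015 m).
It fails at once if a bystander is moved more than 25 mm (distance of any of jar_c, dropper_c, petri, coverslips, tweezers, slides from where it was at the start of the episode above 0.025 m).
It also fails if it takes over 67 s, if anything falls off the work surface, if the arm or the gripper's body presses on something with over 40 N, if the wrist force passes 120 N, or if a joint passes its speed limit or range.

## Working session

There is one attempt and no reset: what is moved stays moved. The work goes in short steps, Python scripts to look and compute and a shell command to move; the robot and the scene stay as the last step left them, time stands still between calls to the robot, and variables do not carry over. Pictures are saved under pics/ and viewed, at most 10 in all, crops included, and the job is handed in when it is done.

```bash
mkdir -p pics; cat > h.py <<'E'
import numpy as np, cv2
from scipy.spatial.transform import Rotation as R
from plant import get_state, read_camera, ctrl
def K(c):
    f=240/np.tan(np.radians(c["vfov"])/2); return f
def ray(c,u,v):
    f=K(c); xd=np.array([(u-c["cx"])/f,(v-c["cy"])/f]); x=xd.copy()
    for _ in range(20): x=xd/(1+c["k1"]*(x@x))
    return R.from_quat(c["orientation"]).apply([x[0],x[1],1.0])
def onz(c,u,v,z):
    d=ray(c,u,v); o=np.array(c["origin"]); return o+d*(z-o[2])/d[2]
def pt(c,u,v):
    return np.array(c["origin"])+ray(c,u,v)*c["range_z"][int(v),int(u)]
def proj(c,p):
    q=R.from_quat(c["orientation"]).inv().apply(np.array(p)-c["origin"]); x=q[:2]/q[2]
    x=x*(1+c["k1"]*(x@x)); return x*K(c)+[c["cx"],c["cy"]]
E
python3 - <<'E'
from h import *
import pickle
for n in("top","side"):
    c=read_camera(n); cv2.imwrite(f"pics/{n}0.png",c["frame"]); pickle.dump(c,open(n+"0.pkl","wb"))
    print(n,c["vfov"],c["cx"],c["cy"],c["k1"],c["origin"],c["orientation"])
print(get_state())
E
```

```text
top 56.174785733997815 313.2301656691662 245.1053515143985 -0.09543493442009496 [ 0.24447843 -0.03589381  1.33753555] [-0.69412987  0.71157229 -0.07836483  0.07554831]
side 48.62680268880003 316.0679532757316 243.5949707160444 0.052159187171093815 [ 0.02876197 -0.93618176  0.49904126] [ 0.80741317 -0.1903133   0.13370947 -0.54220531]
{'time': 0.1, 'qpos': array([-1.35801081e+00,  2.87116971e-01,  1.57805550e+00, -1.90722478e-05,
        1.27860574e+00, -1.50000989e-01]), 'dq': array([-0.00127262, -0.00130754, -0.00225678, -0.00095964,  0.00031116,
        0.00181719]), 'joint_efforts': array([ 5.87097529e-04, -4.07298553e+01, -2.93699294e+01, -1.49287343e-04,
        3.40238934e-03,  8.69939129e-06]), 'eef_pos': array([ 0.23943776, -0.63045739,  0.23004542]), 'tcp_rot': array([ 9.83592220e-01,  1.80402746e-01, -4.34235533e-05, -1.09195243e-03]), 'contact_force': array([0.35820484, 0.57552164, 0.22009304]), 'wrist_torque': array([ 0.02107746, -0.02433204, -0.03497079]), 'finger_force': 0.0, 'opening': 0.9999422910302169}
```

View pics/top0.png

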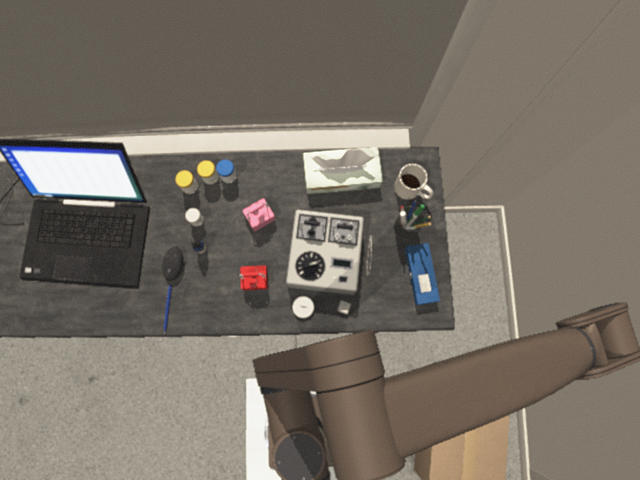

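View pics/side0.png

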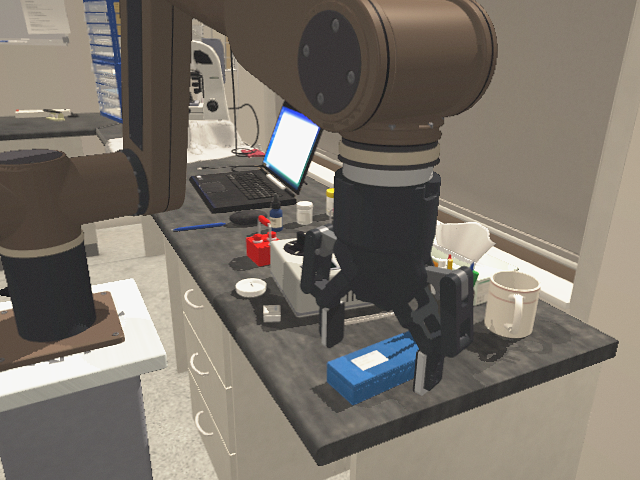

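The top view shows the heater at about (326,250): dial at (310,265), and blocks at (312,228) and (345,231). The side view is mostly blocked by the arm. I'll enlarge the heater and measure its top.

```bash
python3 - <<'E'
from h import *
import pickle
c=pickle.load(open("top0.pkl","rb")); im=c["frame"][200:325,275:385]
cv2.imwrite("pics/crop0.png",cv2.resize(im,None,fx=5,fy=4.8,interpolation=cv2.INTER_CUBIC) if 0 else cv2.resize(im,None,fx=4.8,fy=4.8,interpolation=cv2.INTER_CUBIC))
# heater top from range: points with z in 0.08..0.09
P={}
xyz=np.array([[*pt(c,u,v),u,v] for v in range(200,300) for u in range(280,372) if c["range_z"][v,u]>0])
print(np.histogram(xyz[:,2],bins=np.arange(-.01,.2,.01)))
m=abs(xyz[:,2]-.085)<.008
r=cv2.minAreaRect(xyz[m][:,:2].astype(np.float32)); print(r,cv2.boxPoints(r), np.median(xyz[m][:,2]))
hi=xyz[(xyz[:,2]>.105)]
for s in hi[::1]: pass
for n,mm in (("L",hi[:,1]>xyz[m][:,1].mean()),("R",hi[:,1]<=xyz[m][:,1].mean())):
    for a,b in((0,r[0][0]),(r[0][0],2)):
        q=hi[mm&(hi[:,0]>a)&(hi[:,0]<b)]
        if len(q): print(n,len(q),q.mean(0),q.max(0))
E
```

```text
(array([2191, 1511,   61,   29,   29,   43,   28,   36,  317, 4370,  255,
         47,   60,   21,  126,   34,    0,    0,    0,    0]), array([-0.01,  0.  ,  0.01,  0.02,  0.03,  0.04,  0.05,  0.06,  0.07,
        0.08,  0.09,  0.1 ,  0.11,  0.12,  0.13,  0.14,  0.15,  0.16,
        0.17,  0.18,  0.19]))
((0.5076022744178772, -0.07887150347232819), (0.1999470293521881, 0.22110411524772644), 81.87860107421875) [[ 0.3840356  -0.16222459]
 [ 0.6029222  -0.19346017]
 [ 0.63116896  0.00448158]
 [ 0.41228235  0.03571716]] 0.08437995763219952
L 66 [ 4.61058386e-01 -3.41163550e-02  1.14827834e-01  3.10060606e+02
  2.64409091e+02] [ 4.70609912e-01 -1.72183737e-02  1.22312785e-01  3.17000000e+02
  2.68000000e+02]
L 93 [ 5.72562683e-01 -4.15441170e-02  1.35759078e-01  3.11763441e+02
  2.23322581e+02] [ 5.93676680e-01 -8.88265101e-03  1.45117272e-01  3.23000000e+02
  2.33000000e+02]
R 90 [ 5.59772831e-01 -1.32369219e-01  1.36078987e-01  3.44733333e+02
  2.26988889e+02] [ 5.68756168e-01 -1.00578658e-01  1.45421660e-01  3.56000000e+02
  2.31000000e+02]
```

View pics/crop0.png

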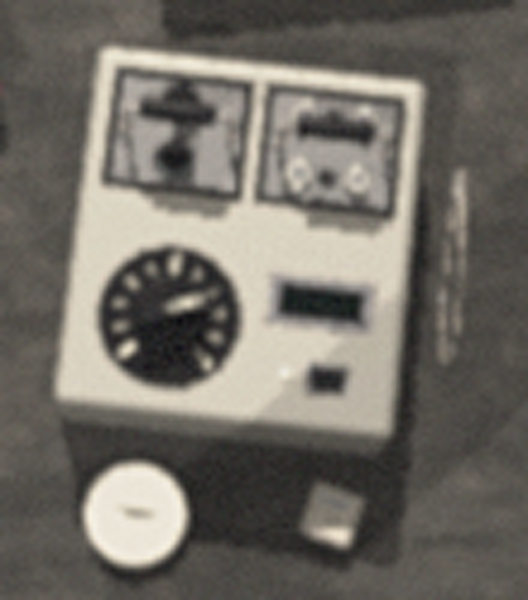

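Left well holds the vials (black caps) and the right well holds the tubes (white caps at crop (298,175) and (358,180)). The dial pointer is at about 70. Next I'll measure the pointer and work out the first move.

```bash
cat >> h.py <<'E'
def go(x,y,z,psi):
    """shift in tool axes (mm) and yaw (deg) from the present pose to TCP x,y,z with tool x at world angle psi"""
    s=get_state(); r=R.from_quat(s["tcp_rot"]); d=r.inv().apply(np.array([x,y,z])-s["eef_pos"])*1e3
    a=r.apply([1,0,0]); p=np.degrees(np.arctan2(a[1],a[0])); print("now",s["eef_pos"].round(4),"psi",round(p,2),"shift",d.round(1),"yaw",round((p-psi+180)%360-180,2))
E
python3 - <<'E'
from h import *
import pickle
c=pickle.load(open("top0.pkl","rb"))
C=np.array([.5076,-.0789]); a=np.radians(-8.12); ex=np.array([np.cos(a),np.sin(a)]); ey=np.array([-ex[1],ex[0]])
D=C-.052*ex+.038*ey; B=C+.06*ex-.046*ey; print("dial",D,"block",B)
g=c["frame"].min(2).astype(int)
print("axis px z.116",proj(c,[*D,.116]))
u0,v0=np.round(proj(c,[*D,.110])).astype(int); print(u0,v0); print(g[v0-9:v0+9,u0-9:u0+13])
# white pixels near the axis
W=[]
for v in range(v0-9,v0+9):
    for u in range(u0-9,u0+13):
        p=onz(c,u,v,.116)[:2]-D
        if np.hypot(*p)<.0185 and g[v,u]>90: W.append([*p,g[v,u]-70])
W=np.array(W); m=(W[:,:2]*W[:,2:]).sum(0)/W[:,2].sum(); ang=np.degrees(np.arctan2(m[1],m[0]))
q=np.array([pt(c,u,v) for v in range(v0-9,v0+9) for u in range(u0-9,u0+13) if c["range_z"][v,u]>0]); q=q[q[:,2]>.104]
print(len(W),m*1e3,"pointer world",ang,"scale",50+(-8.12-ang)/2.7)
l=cv2.fitLine(q[:,:2].astype(np.float32),cv2.DIST_L2,0,.001,.001).ravel(); print("bar",np.degrees(np.arctan2(l[1],l[0])),l[2:],q.mean(0))
go(.42,-.35,.25,65); go(*D,.2,ang+180)
E
```

```text
dial [ 0.46148871 -0.03393614] block [ 0.56050111 -0.13291363]
axis px z.116 [309.99117819 264.18266232]
310 265
[[ 48  59  48  54  85 109  90  57  66 116 145 103  52  56  88 104  66  43
   43  76 128 173]
 [ 91 100  68  52  62  80  79  57  55  78  92  62  45  61 101 110  68  41
   37  46  79 131]
 [108 134 105  61  47  53  61  62  55  54  57  44  45  64  77  83  56  41
   44  45  49  83]
 [ 91 127 114  69  45  53  55  53  45  45  45  45  44  45  50  47  46  49
   55  60  48  57]
 [ 60  83  79  59  52  49  47  51  53  45  44  38  42  52  62  64  66  77
   89  72  55  52]
 [ 55  50  54  49  49  50  45  48  42  43  65  76  93 108 112 113  99  91
   87  68  43  42]
 [ 78  48  46  51  46  46  49  48  58  83 105 138 161 173 154 140 103  66
   63  47  41  42]
 [ 76  54  43  48  51  52  51  62  88 121 141 161 176 179 143 113  78  55
   48  54  65  47]
 [ 57  42  45  44  49  51  55  59  88 121 127 125 111 102  76  59  49  50
   63  91  92  59]
 [ 46  45  39  48  56  54  46  50  55  69  69  60  40  29  27  27  23  42
   77 104 111  68]
 [ 66  48  45  43  46  48  42  39  31  27  28  14  27  21
[... 310 characters left out ...]
 41]
 [ 68  80  59  32  29  26  39  34  29  21  32  31  28  31  24  19  43  85
  115 117  82  49]
 [138 152  98  43  31  37  30  29  35  35  34  37  38  27  42  33  33  55
   80  88  71  52]
 [189 174 109  47  36  32  34  42  26  35  22  15  29  32  51  60  42  35
   50  55  46  67]
 [175 128  73  44  30  30  26  36  25  32  30  29  39  36  60  81  71  58
   38  42  49  82]]
21 [ 3.98131781 -8.75460717] pointer world -65.54546437652272 scale 71.26869050982323
bar -75.4558 [ 0.46101224 -0.03451757] [ 0.46101225 -0.03451757  0.11452077]
now [ 0.2394 -0.6305  0.23  ] psi 20.79 shift [ 268.3 -198.2  -19.4] yaw -44.21
now [ 0.2394 -0.6305  0.23  ] psi 20.79 shift [ 419.3 -478.8   31.2] yaw -93.67
```

```bash
python3 -m crank '[[[40,-30,-3],-7,0],[[80,-59,-6],-14,0],[[120,-89,-9],-21,0],[[160,-118,-12],-28,0],[[200,-148,-15],-35,0],[[235,-173,-17],-40,0],[[268,-198,-19],-44,0],[[268,-198,-19],-44,0]]'
python3 -c "
from h import *
go(.4615,-.034,.2,109)"
```

```text
time: 0.9
eef_pos: [0.4218, -0.3468, 0.2502]
tcp_rot: [0.843, 0.538, 0.001, -0.0]
contact_force: [-0.2, -0.7, -0.3]
opening: 0.999
finger_force: 0.0
now [ 0.4218 -0.3468  0.2502] psi 65.15 shift [300.5 -95.4  50.7] yaw -43.85
```

```bash
python3 -m crank '[[[40,-13,7],-6,0],[[80,-25,14],-12,0],[[120,-38,21],-18,0],[[160,-51,28],-24,50],[[200,-64,35],-30,90],[[235,-75,42],-36,110],[[270,-86,48],-41,110],[[300,-95,51],-44,110],[[300,-95,51],-44,110]]'
python3 - <<'E'
from h import *
c=read_camera("side"); f=c["frame"]; print(proj(c,[.4615,-.034,.11]),get_state()["opening"])
u,v=proj(c,[.4615,-.034,.13]).astype(int); cv2.imwrite("pics/s1.png",cv2.resize(f[max(v-90,0):v+70,u-100:u+100],None,fx=3.5,fy=3.5))
go(.4615,-.034,.096,109)
E
```

```text
time: 1.8
eef_pos: [0.4611, -0.0366, 0.1982]
tcp_rot: [0.581, 0.814, -0.0, -0.001]
contact_force: [-0.3, -0.4, -0.0]
opening: 0.569
finger_force: 0.0
[303.26294534 235.58335676] 0.5673516238309979
now [ 0.4614 -0.0381  0.1987] psi 108.9 shift [  3.8   1.6 102.7] yaw -0.1
```

View pics/s1.png

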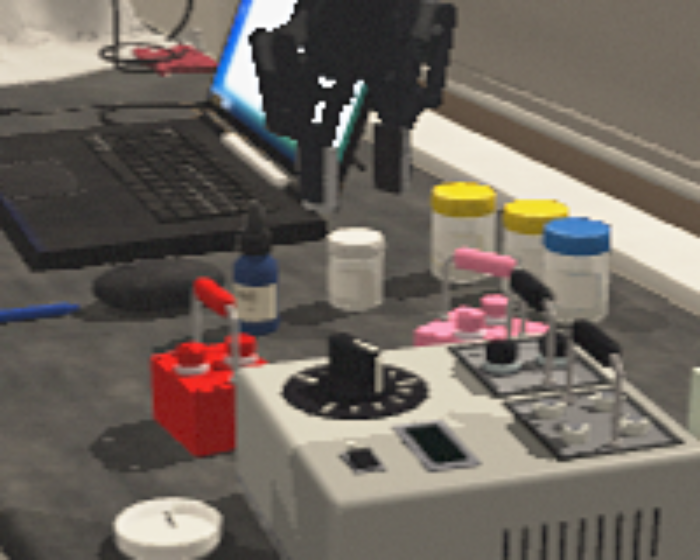

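The gripper hangs above the dial at crop (355,180), and the dial bar is at (355,365). The tube block is the nearer one, with white caps. I'll descend and re-check before closing.

```bash
python3 -m crank '[[[3,1,20],0,110],[[4,2,45],0,110],[[4,2,65],0,110],[[4,2,80],0,110],[[4,2,80],0,110],[[4,2,80],0,110]]'
python3 -c "
from h import *
go(.4615,-.034,.097,109)"
```

```text
time: 2.45
eef_pos: [0.4624, -0.0356, 0.1195]
tcp_rot: [0.583, 0.812, -0.0, -0.0]
contact_force: [0.1, 0.2, 0.6]
opening: 0.569
finger_force: 0.0
now [ 0.4624 -0.0356  0.1195] psi 108.68 shift [ 1.9 -0.4 22.5] yaw -0.32
```

```bash
python3 -m crank '[[[2,0,10],0,110],[[2,0,18],0,110],[[2,0,22],0,110],[[2,0,22],0,150],[[2,0,22],0,190],[[2,0,22],0,230],[[2,0,22],0,230],[[2,0,22],0,230],[[2,0,22],0,230]]' 40
python3 - <<'E'
from h import *
s=get_state(); print(s["contact_force"],s["wrist_torque"],s["opening"]); go(.4615,-.034,.097,180+18.88)
c=read_camera("side"); f=c["frame"]
u,v=proj(c,[.4615,-.034,.13]).astype(int); cv2.imwrite("pics/s2.png",cv2.resize(f[v-50:v+40,u-50:u+70],None,fx=5,fy=5))
E
```

```text
time: 3.35
eef_pos: [0.4614, -0.0328, 0.0977]
tcp_rot: [0.582, 0.813, -0.0, -0.0]
contact_force: [-4.3, -1.9, 4.3]
opening: 0.142
finger_force: 44.3
[-4.34200015 -1.89684377  4.34041685] [-0.23696572  0.75320155  0.04424997] 0.14190666440861774
now [ 0.4614 -0.0328  0.0977] psi 108.81 shift [-1.1 -0.3  0.7] yaw -90.07
```

View pics/s2.png

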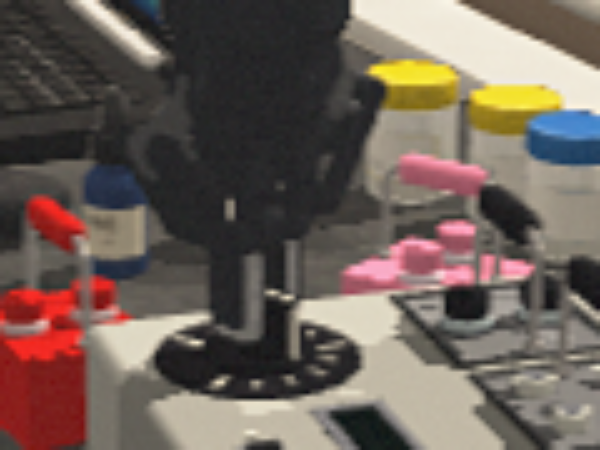

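The fingers hold the dial bar at crop (270,310); the opening of 12 mm matches the bar. Now I turn it anticlockwise by 90°.

```bash
python3 -m crank '[[[0,0,0],-5,230],[[0,0,0],-12,230],[[0,0,0],-19,230],[[0,0,0],-26,230],[[0,0,0],-33,230],[[0,0,0],-40,230],[[0,0,0],-46,230],[[0,0,0],-52,230],[[0,0,0],-58,230],[[0,0,0],-64,230]]' 
python3 -m crank '[[[0,0,0],-7,230],[[0,0,0],-14,230],[[0,0,0],-20,230],[[0,0,0],-24,230],[[0,0,0],-26,230],[[0,0,0],-26,230],[[0,0,0],-26,230]]'
python3 -c "
from h import *
go(.4615,-.034,.097,180+18.88)
print(get_state()['wrist_torque'])"
```

```text
time: 4.4
eef_pos: [0.4605, -0.0339, 0.0976]
tcp_rot: [0.06, 0.998, -0.002, -0.002]
contact_force: [-7.8, -6.8, 6.6]
opening: 0.143
finger_force: 44.7
time: 5.1
eef_pos: [0.4606, -0.0345, 0.0976]
tcp_rot: [-0.164, 0.986, -0.002, -0.002]
contact_force: [-7.9, -7.4, 5.8]
opening: 0.141
finger_force: 44.6
now [ 0.4606 -0.0345  0.0976] psi -161.11 shift [-1.   0.1  0.6] yaw 0.01
[-1.22313782  1.31995142 -0.01191539]
```

```bash
python3 -m crank '[[[0,0,0],0,180],[[0,0,0],0,120],[[0,0,0],0,110],[[0,0,-15],0,110],[[0,0,-40],0,110],[[0,0,-75],0,110],[[0,0,-110],0,110],[[0,0,-110],0,110]]' 
python3 - <<'E'
from h import *
go(.5605,-.1329,.207,81.9)
c=read_camera("side"); f=c["frame"]
u,v=proj(c,[.4615,-.034,.1]).astype(int); cv2.imwrite("pics/s3.png",cv2.resize(f[v-40:v+40,u-50:u+50],None,fx=6,fy=6,interpolation=cv2.INTER_CUBIC))
E
```

```text
time: 5.9
eef_pos: [0.4652, -0.0332, 0.2133]
tcp_rot: [-0.163, 0.987, -0.002, 0.006]
contact_force: [0.6, -0.2, 0.3]
opening: 0.569
finger_force: 0.0
now [ 0.4652 -0.0332  0.2133] psi -161.19 shift [ -58.  -125.1    7.7] yaw 116.91
```

View pics/s3.png

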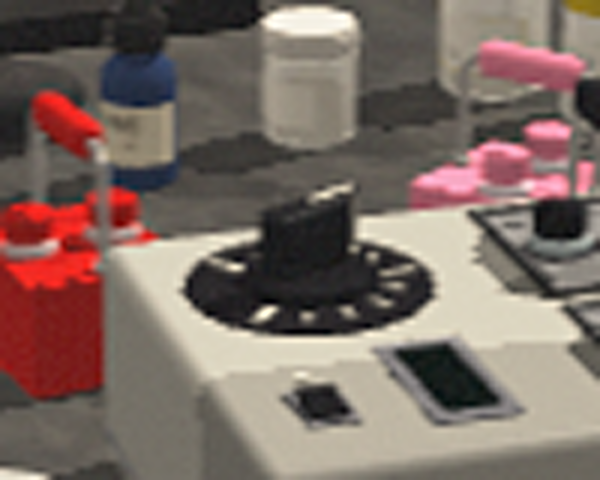

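The bar now points towards the back, with its white line at crop (325,200)-(350,188). I'll move over the tube block and then check the angle numerically.

```bash
python3 -m crank '[[[-6,-13,-10],8,80],[[-12,-25,-10],16,40],[[-18,-38,-10],24,0],[[-24,-50,-10],32,0],[[-30,-63,-10],40,0],[[-36,-75,-10],48,0],[[-42,-88,-10],56,0],[[-48,-100,-10],64,0],[[-54,-113,-10],72,0],[[-58,-125,-10],80,0]]' 
python3 - <<'E'
from h import *
go(.5605,-.1329,.22,81.9)
D=np.array([.4615,-.034])
for n in("side","top"):
    c=read_camera(n); u,v=proj(c,[*D,.116]); print(n,u,v); u,v=int(u),int(v)
    cv2.imwrite(f"pics/{n}4.png",cv2.resize(c["frame"][v-25:v+25,u-30:u+30],None,fx=10,fy=10,interpolation=cv2.INTER_CUBIC))
    g=c["frame"].min(2).astype(int); W=[]
    for vv in range(v-15,v+15):
        for uu in range(u-20,u+20):
            p=onz(c,uu,vv,.116)[:2]-D
            if .002<np.hypot(*p)<.019 and g[vv,uu]>95: W.append([*p])
    if W:
        W=np.array(W); m=W.mean(0); a=np.degrees(np.arctan2(m[1],m[0])); print(n,len(W),m*1e3,a,50+(-8.12-a)/2.7)
E
```

```text
time: 6.95
eef_pos: [0.5567, -0.1321, 0.2151]
tcp_rot: [0.512, 0.859, 0.0, -0.001]
contact_force: [0.0, 1.2, 0.4]
opening: 0.998
finger_force: 0.0
now [ 0.5567 -0.1321  0.2151] psi 118.47 shift [-2.5  3.  -4.9] yaw 36.57
side 303.2642210891191 232.808812792423
side 10 [10.91595236  2.4102614 ] 12.451227416141364 42.381026882910604
top 310.01424173957054 264.17806565260935
top 23 [-0.73415423  8.68823244] 94.83001008552424 11.870366634991022
```

View pics/top4.png

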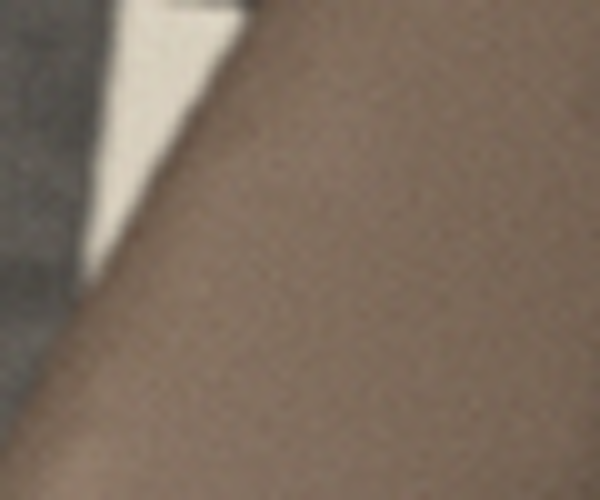

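The arm hides the dial from the top camera (crop all brown). A few rows aside will give a clear check before the order-critical lift.

```bash
python3 -m crank '[[[-25,-38,-10],7,0],[[-50,-76,-20],14,0],[[-75,-114,-20],21,0],[[-100,-150,-20],28,0],[[-125,-189,-20],36,0],[[-125,-189,-20],36,0],[[-125,-189,-20],36,0]]' 
python3 - <<'E'
from h import *
import pickle
go(.5605,-.1329,.20,81.9)
D=np.array([.4615,-.034]); c=read_camera("top"); c0=pickle.load(open("top0.pkl","rb"))
u,v=np.round(proj(c,[*D,.116])).astype(int)
im=np.hstack([cv2.resize(k["frame"][v-15:v+16,u-15:u+16],None,fx=12,fy=12,interpolation=cv2.INTER_CUBIC) for k in (c0,c)])
cv2.imwrite("pics/top5.png",im)
q=np.array([pt(c,a,b) for b in range(v-9,v+10) for a in range(u-10,u+11) if c["range_z"][b,a]>0]); q=q[(q[:,2]>.104)]
l=cv2.fitLine(q[:,:2].astype(np.float32),cv2.DIST_L2,0,.001,.001).ravel(); a=np.degrees(np.arctan2(l[1],l[0])); print("bar",a,50+(-8.12-a)/2.7,len(q))
E
```

```text
time: 7.75
eef_pos: [0.4506, -0.3326, 0.2362]
tcp_rot: [0.75, 0.662, 0.0, -0.001]
contact_force: [0.1, 0.4, -0.4]
opening: 1.002
finger_force: 0.0
now [ 0.4506 -0.3326  0.2362] psi 82.84 shift [211.8  84.2  36.5] yaw 0.94
bar 19.392544 39.81017 65
```

View pics/top5.png

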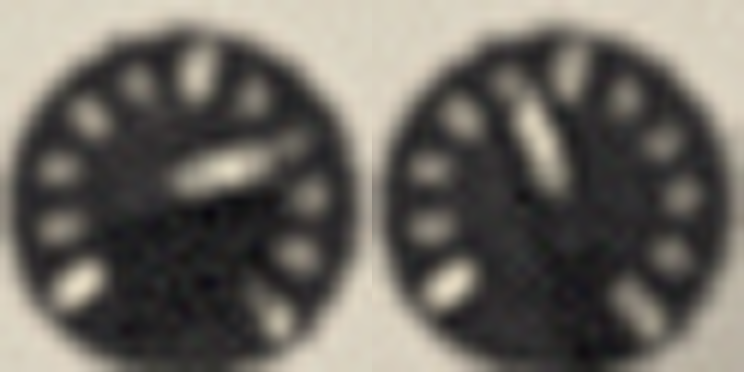

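On the right (now), the pointer at (540,140) lies on the tick just left of the bold 50, and the range data reads 39.8. The dial is done, so on to the block handle.

```bash
python3 -m crank '[[[40,16,0],1,0],[[80,32,0],1,0],[[120,48,10],1,0],[[160,64,20],1,0],[[190,76,28],1,0],[[212,84,36],1,0],[[212,84,36],1,0],[[212,84,36],1,0],[[212,84,36],1,0]]' 
python3 -c "
from h import *
go(.560,-.1327,.115,81.9)"
```

```text
time: 8.7
eef_pos: [0.5613, -0.1329, 0.2017]
tcp_rot: [0.756, 0.655, -0.0, 0.0]
contact_force: [0.5, 0.2, -0.5]
opening: 1.0
finger_force: 0.0
now [ 0.5613 -0.1329  0.2017] psi 81.86 shift [ 0.1 -1.4 86.7] yaw -0.04
```

```bash
python3 -m crank '[[[0,-1,20],0,60],[[0,-1,45],0,100],[[0,-1,68],0,110],[[0,-1,82],0,110],[[0,-1,87],0,110],[[0,-1,87],0,110],[[0,-1,87],0,110]]' 
python3 - <<'E'
from h import *
go(.560,-.1327,.115,81.9); print(get_state()["contact_force"])
c=read_camera("side"); u,v=proj(c,[.56,-.1327,.12]).astype(int)
cv2.imwrite("pics/s6.png",cv2.resize(c["frame"][v-50:v+50,u-60:u+60],None,fx=5,fy=5,interpolation=cv2.INTER_CUBIC))
E
```

```text
time: 9.4
eef_pos: [0.5612, -0.1335, 0.1156]
tcp_rot: [0.756, 0.655, 0.0, 0.001]
contact_force: [0.1, -0.4, 0.5]
opening: 0.569
finger_force: 0.0
now [ 0.5612 -0.1335  0.1156] psi 81.78 shift [ 0.6 -1.3  0.6] yaw -0.12
[ 0.05477825 -0.41422869  0.54446367]
```

View pics/s6.png

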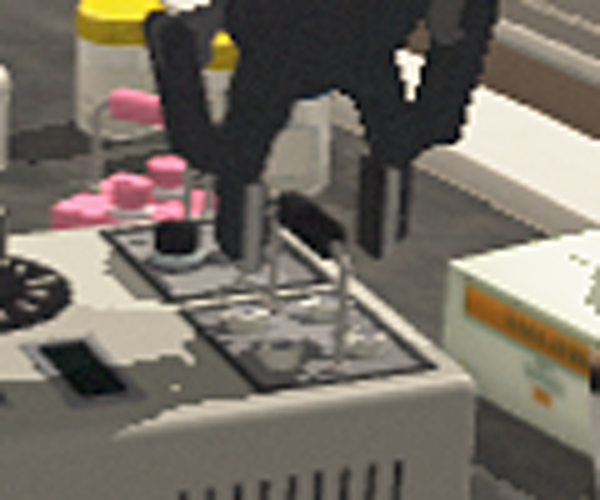

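The fingers straddle the tube block's handle at crop (310,225), well centred. I'll close on it.

```bash
python3 -m crank '[[[0,-1,0],0,150],[[0,-1,0],0,190],[[0,-1,0],0,230],[[0,-1,0],0,230],[[0,-1,0],0,240],[[0,-1,0],0,240],[[0,-1,-1],0,240],[[0,-1,-3],0,240],[[0,-1,-6],0,240],[[0,-1,-10],0,240]]' 80
python3 -c "
from h import *
print(get_state()['contact_force'],get_state()['wrist_torque']);go(.560,-.1327,.19,81.9)"
```

```text
time: 10.45
eef_pos: [0.5583, -0.1323, 0.1228]
tcp_rot: [0.756, 0.655, -0.001, -0.001]
contact_force: [2.2, -0.4, -8.3]
opening: 0.128
finger_force: 78.0
[ 2.17823163 -0.35185839 -8.33287062] [-3.88358628e-02 -5.40380067e-01  4.42416175e-05]
now [ 0.5583 -0.1323  0.1228] psi 81.78 shift [ -0.1   1.5 -67.2] yaw -0.12
```

```bash
python3 -m crank '[[[0,1,-5],0,240],[[0,1,-12],0,240],[[0,1,-20],0,240],[[0,1,-29],0,240],[[0,1,-38],0,240],[[0,1,-48],0,240],[[0,1,-58],0,240],[[0,1,-66],0,240],[[0,1,-73],0,240],[[0,1,-79],0,240]]' 
python3 -m crank '[[[0,0,-6],0,240],[[0,0,-11],0,240],[[0,0,-13],0,240],[[0,0,-14],0,240],[[0,0,-14],0,240],[[0,0,-14],0,240],[[0,0,-14],0,240],[[0,0,-14],0,240]]' 
python3 - <<'E'
from h import *
s=get_state(); print(s['contact_force'],s['wrist_torque'],abs(s['dq']).max());go(.560,-.1327,.21,81.9)
c=read_camera("side"); u,v=proj(c,[.56,-.1327,.17]).astype(int)
cv2.imwrite("pics/s7.png",cv2.resize(c["frame"][v-50:v+70,u-70:u+70],None,fx=5,fy=5,interpolation=cv2.INTER_CUBIC))
E
```

```text
time: 11.45
eef_pos: [0.5604, -0.1329, 0.204]
tcp_rot: [0.756, 0.655, 0.0, 0.0]
contact_force: [0.6, -0.1, -5.6]
opening: 0.123
finger_force: 78.2
time: 12.25
eef_pos: [0.5602, -0.1329, 0.217]
tcp_rot: [0.756, 0.655, -0.0, -0.0]
contact_force: [-0.5, -0.3, -6.4]
opening: 0.122
finger_force: 78.2
[-0.49949047 -0.29962524 -6.41253404] [0.0044887  0.01394756 0.02623062] 0.028841560035527628
now [ 0.5602 -0.1329  0.217 ] psi 81.78 shift [ 0.1 -0.3  7. ] yaw -0.12
```

View pics/s7.png

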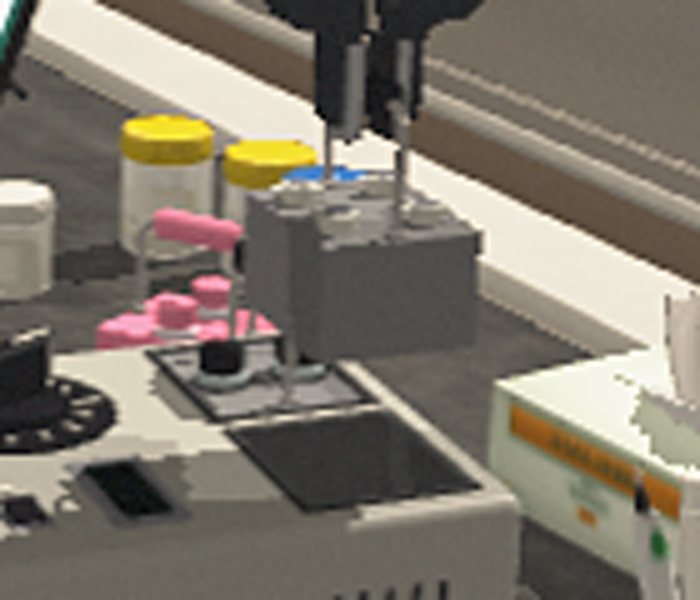

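The block is out of the well and level, with all four caps seated (crop (300,195), (380,183), (340,220), (432,215)). Its underside is at about 0.142 m, so I'll lift 20 mm more and let it settle.

```bash
python3 -m crank '[[[0,0,-4],0,240],[[0,0,-10],0,240],[[0,0,-16],0,240],[[0,0,-19],0,240],[[0,0,-20],0,240],[[0,0,-20],0,240],[[0,0,-20],0,240],[[0,0,-20],0,240],[[0,0,-20],0,240],[[0,0,-20],0,240]]' 
python3 - <<'E'
from h import *
c=read_camera("side"); s=get_state(); print(s["eef_pos"],s["finger_force"],s["contact_force"],abs(s["dq"]).max())
b=np.array([[*pt(c,u,v)] for v in range(120,260) for u in range(330,460) if c["range_z"][v,u]>0])
b=b[(abs(b[:,0]-.56)<.05)&(abs(b[:,1]+.133)<.05)&(b[:,2]>.11)]; print("underside",np.percentile(b[:,2],1))
if s["eef_pos"][2]>.23 and s["finger_force"]>50: print(ctrl.sign_off())
E
```

```text
time: 13.3
eef_pos: [0.5603, -0.1329, 0.2371]
tcp_rot: [0.756, 0.655, -0.0, -0.0]
contact_force: [0.6, -0.1, -6.4]
opening: 0.122
finger_force: 78.2
[ 0.56030583 -0.13289826  0.23718017] 78.24549078941345 [-0.18471985 -0.20830384 -6.03050729] 0.009543124372869421
underside 0.16329800037736789
the job is handed in; nothing more can be done
None
```

The dial was set to 40 (it read 39.8 on a check before the lift). The job was handed in at about 13 s with the tube block held still at 78 N, its underside about 7.8 cm above the heater's top; the last picture, taken 2 cm lower, showed it level with all four tubes seated.

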